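Show the carousel reindeer to the inspection camera

TASK

Lift the antlered reindeer on its brass pole out of the carousel model and hold it in the air for the inspection camera: the middle of its body 15 cm straight in front of the lens, pole leaning so that the reindeer is square to the tilted camera, seen broadside (either flank) and right way up in the picture. Do not bump the camera or its stand and leave the horses and the little chalet as they are; finish while still holding the reindeer there, steady, with nothing but the gripper carrying it.

Things in the scene. Friction and masses are not known exactly. Their poses are not given: they have to be found in the camera images.
- reindeer: carved wooden reindeer with branching antlers on an upright round brass pole, 10 mm thick, 155 mm long. Origin at the pole's foot, z up the pole, x to its nose, y to its left. The pole's lowest 14 mm stand loosely in a carousel socket, a 26 mm flange resting on the socket's rim; it lifts straight out and can swivel. 0.08 to 0.17 kg
- reindeer_middle (a point): middle of the reindeer's body, on the pole's axis, 62 mm above its foot and 93 mm below its top; axes as the reindeer's. The body is 34 mm wide (46 to 79 mm above the foot) and reaches, head and tail included, 75 mm ahead of the pole and 55 mm behind it
- reindeer_pole_top (a point): top end of the reindeer's pole, on its axis; axes as the reindeer's. The topmost 75 mm of the pole stand free above the back, the best place to grip; the topmost 30 mm rise above the antlers, which reach 124 mm above the foot, 26 to 53 mm ahead of the pole and 27 mm to either side
- lens (a point): centre of the inspection camera's lens front: grey box, black barrel 34 mm wide, white ring light 62 mm wide. It looks along this frame's -x, roughly towards the robot, 20 to 40 degrees below level; y is level, z is up in the picture (leaning to the robot). Wanted place of the reindeer's middle: 150 mm out along -x. 0.24 to 0.32 m above the bench; place, height, heading and tilt vary
- camera_stand: the camera's stand: black square foot 120 mm wide, 15 mm high, upright square column 22 mm thick and 0.40 m high, with a carriage that carries the camera, the lens about 0.1 m in front of the column (-x). Origin on the bench about under the lens, 0.1 m in front of the column; z up. Fixed to the bench
- carousel: carousel model, canopy off: red round deck 270 mm across, 30 mm high, white hub 100 mm high at its centre, four brass sockets (26 mm across, rims 46 mm above the bench) spaced evenly 85 mm from the centre: one holds the reindeer, three the horses; all pole tops 187 mm above the bench. Origin under its centre, z up. Fixed, turned anyhow
- horse1: a carved wooden horse on a brass pole, same size as the reindeer (pole 10 mm thick and 155 mm long, foot to top; the horse about 125 mm long nose to tail, 34 mm wide) but with two small ears, a mane and a long tail and no antlers; origin at the foot of the pole, z up the pole, x to its nose. Loose in its own socket on the carousel; a bystander
- horse2: a carved wooden horse on a brass pole, same size as the reindeer (pole 10 mm thick and 155 mm long, foot to top; the horse about 125 mm long nose to tail, 34 mm wide) but with two small ears, a mane and a long tail and no antlers; origin at the foot of the pole, z up the pole, x to its nose. Loose in its own socket on the carousel; a bystander
- horse3: a carved wooden horse on a brass pole, same size as the reindeer (pole 10 mm thick and 155 mm long, foot to top; the horse about 125 mm long nose to tail, 34 mm wide) but with two small ears, a mane and a long tail and no antlers; origin at the foot of the pole, z up the pole, x to its nose. Loose in its own socket on the carousel; a bystander
- chalet: a loose model chalet, plaster walls and dark roof, about 85 x 70 x 100 mm, standing on the bench; origin under its centre, z up. A bystander
Things that resemble listed ones, but are neither listed nor needed, are in the scene too. What is shaped like the reindeer but purple is not meant.

How it is judged:
By the outcome, as a careful person would: the job done as asked, in the order asked, and still so for the second after the job is handed in, while the arm keeps its last pose, push and grip.
It also fails if it takes over 48 s, if anything falls off the work surface, if the arm or the gripper's body presses on something with over 40 N, if the wrist force passes 120 N, or if a joint passes its speed limit or range.

ROBOT

A 6-joint arm with a two-finger parallel gripper is mounted at the origin on the work surface. World frame = base frame: x ahead of the robot, y to its left, z up, the work surface at z = 0. Lengths are in m, angles in rad, forces in N, time in s.
With the tool pointing down it reaches from about 0.225 to 0.725 m from the base axis. Payload 3.1 kg.
Tool frame: the origin (TCP) lies at the centre of the arm's flange, where the gripper is bolted on; the fingertips stand 173 mm ahead of it and the grasp point (between the pads) lies 155 mm ahead of it; z points along the fingers, y is the line along which they close (so a half turn about z gives the same grasp; the last joint's range is limited). The gripper opens to 85 mm and grips with 20 to 120 N. Pads are 22 mm wide; open, the fingers measure 114 mm over their backs; the gripper's body (76 mm by 85 mm) begins 54 mm behind the grasp point. The pads swing forward as they close: fully open they stand 13 mm farther back than shut.
Start: joints at [1.149, 0.048, 0.099, 1.622, 0, 1.443], TCP at [0.152, 0.502, 0.405] pointing down, gripper open.
Joint ranges: [-2.91, 2.91], [-0.99, 1.94], [-1.21, 1.42], [-2.12, 2.29], [-1.49, 1.47], [-3.14, 3.14]. Speed limits (rad/s): [2.79, 2.79, 3.14, 3.14, 3.14, 3.14].

INTERFACE

Orientations are given as a rotation vector (axis times angle).
In Python, from plant import r gives the robot as it stands.
- The arm moves only by the shell command python3 -m jog 'ROWS'. ROWS is JSON, a list of rows, each an object with "dp": the shift along the tool's x, y, z in m, a list of three; "twist": the turn, a rotation vector about the tool's x, y, z in rad, a list of three; "fingers": the closure, from -1 (fully open) to 1 (shut). In form: [{"dp": [x, y, z], "twist": [wx, wy, wz], "fingers": fingers}, ...]. A call has 1 to 8 rows; each row shifts and turns the commanded pose from where the row before left it, along the tool's axes as they then stand; what a row does not reach is not made up. A row lasts 1/10 s, in which the tool goes at most 50 mm and 8.59 degrees, less where a joint would pass 70% of its speed; a pose out of reach is approached as far as the arm can. A call with a gripper value outside its range is refused whole. The fingers move at their own pace and stop on an object; the grip force is fixed at half the most. Time passes only in rows, so rows that do not move let the fingers close. It gives the time, the measured TCP pose, the force, the opening and the grip force at its end, in the units of the state.
- r.observe(): the state, without advancing time (a new reading comes with each control period).
- r.snapshot(name): name is "side" or "top"; returns (picture, depth): 384x512x3 uint8, red, green, blue; 384x512 float32, m along the optical axis (not along the pixel's ray), 0 where there is no reading.
- r.camera_info(name): a dict with "fx", "fy", "cx", "cy" (pixels), "pose" (4x4, takes a point from camera to world coordinates). Camera axes: x right, y down, z forward; pixel columns grow to the right and rows downward; lengths in m; the calibration is good to about 2 mm. A picture is of the moment at which its call begins. camera_info takes no time and is no camera call.
- r.close_job(): hands the job in; it is judged then, once.
Trained networks look in the newest picture that a camera, given by its name, has taken for a name from the list of things; names that differ only in an ending like _2 or _b are one class to them, and where a whole thing is asked for, a point or a joint stands for the part that bears it (a point fixed in the world has none). Each returns a list of dicts, best first, with "conf" (0 to 1); they miss things now and then, are a little off and sometimes report something else, mostly with a low value. They report only what shows in the picture. A call takes as long as a camera call. They do not tell look-alikes from the thing itself.
- r.boxes_of(camera, label): "at" ([x, y, z] in m, in the coordinates of the camera as it stood for that picture, good to about 4 mm: the middle of the surface that is visible of it).
- r.regions_of(camera, label): "pixels" (384x512 bool, what is visible of it).
- r.place_of(camera, label): "at" ([x, y, z] in m, in the coordinates of the camera as it stood for that picture, good to about 4 mm: a listed point, or the origin of a listed thing).
The state is a dict: "clock": time; "joint_positions": joint angles; "qvel": joint speeds; "tau": joint torques, N m; "tool_pos": TCP position; "ee_rot": TCP orientation; "contact_force": force on the tool from outside, world axes, zero at the start; "wrist_torque": the same for the moment, N m; "opening": finger opening in m; "grip_force": force on a finger pad.
Only numpy, scipy, OpenCV 4.12 (cv2) and the standard library are available. Lean on these libraries where they do the work, as an engineer would, in place of code of your own. Each camera call takes 0.05 s, during which the arm holds its last target. There are 200 camera calls.

## Working session

There is one attempt and no reset: what is moved stays moved. The work goes in short steps, Python scripts to look and compute and a shell command to move; the robot and the scene stay as the last step left them, time stands still between calls to the robot, and variables do not carry over. Pictures are saved under pics/ and viewed, at most 10 in all, crops included, and the job is handed in when it is done.

```bash
ls; mkdir -p pics
cat > h.py <<'E'
import numpy as np, cv2
from plant import r
from scipy.spatial.transform import Rotation as R
def world(cam,p):
    T=np.array(r.camera_info(cam)["pose"]); return T[:3,:3]@np.array(p)+T[:3,3]
def cloud(cam,depth):
    i=r.camera_info(cam); v,u=np.mgrid[0:384,0:512]
    P=np.stack([(u-i["cx"])/i["fx"]*depth,(v-i["cy"])/i["fy"]*depth,depth],-1)
    T=np.array(i["pose"]); return P@T[:3,:3].T+T[:3,3]
E
python3 - <<'E'
from h import *
for c in("side","top"):
    p,d=r.snapshot(c); cv2.imwrite(f"pics/{c}0.png",p[...,::-1]); np.save(f"{c}0.npy",d)
    i=r.camera_info(c);print(c,np.round(i["pose"],3).tolist(),i["fx"])
    for l in("reindeer","reindeer_middle","reindeer_pole_top","lens","camera_stand","carousel","horse1","chalet"):
        print(l,[(round(x["conf"],2),np.round(world(c,x["at"]),3).tolist()) for x in r.place_of(c,l)][:5])
print(r.observe())
E
```

```text
pics
side [[0.958, -0.204, 0.2, 0.407], [-0.285, -0.713, 0.641, -0.558], [0.012, -0.671, -0.741, 0.829], [0.0, 0.0, 0.0, 1.0]] 358.4787059519483
reindeer [(0.94, [0.453, -0.221, 0.013]), (0.81, [0.764, 0.027, 0.012]), (0.65, [0.487, 0.08, 0.032]), (0.63, [0.527, -0.207, 0.013])]
reindeer_middle [(0.82, [0.816, 0.004, 0.015]), (0.75, [0.409, -0.178, 0.019]), (0.72, [0.582, -0.184, 0.021]), (0.7, [0.49, 0.08, 0.096])]
reindeer_pole_top [(0.91, [0.909, -0.023, 0.028]), (0.89, [0.489, 0.076, 0.185]), (0.88, [0.669, -0.152, 0.027]), (0.74, [0.351, -0.103, 0.031])]
lens [(0.74, [0.748, -0.295, 0.276])]
camera_stand []
carousel [(0.63, [0.534, 0.148, -0.004])]
horse1 [(0.89, [0.465, 0.195, 0.028]), (0.68, [0.607, 0.103, 0.034]), (0.56, [0.578, 0.217, 0.031]), (0.34, [0.536, 0.148, 0.0])]
chalet [(0.74, [0.49, 0.079, 0.1]), (0.57, [0.534, 0.15, -0.002])]
top [[0.024, -0.998, 0.066, 0.509], [-1.0, -0.025, -0.018, -0.008], [0.019, -0.066, -0.998, 1.456], [0.0, 0.0, 0.0, 1.0]] 451.3260239898286
reindeer [(0.82, [0.757, 0.028, 0.015]), (0.75, [0.522, -0.203, 0.012]), (0.67, [0.488, 0.074, 0.027]
[... 624 characters left out ...]
k': 0.9, 'joint_positions': array([ 1.14918073e+00,  4.79663303e-02,  9.92362080e-02,  1.62201746e+00,
       -3.72996315e-06,  1.44301840e+00]), 'qvel': array([ 7.01222180e-04,  1.54583543e-03, -1.83730094e-04, -1.46808359e-04,
       -2.37252037e-03,  3.66995226e-05]), 'tau': array([-7.55044020e-04, -3.38640547e+01,  3.20157123e+01,  8.43790258e-04,
       -3.79132089e-04,  3.57995148e-06]), 'tool_pos': array([0.15205194, 0.50248882, 0.40474727]), 'ee_rot': array([4.59897986e-01, 3.10773110e+00, 7.21054801e-05]), 'contact_force': array([-0.20694093, -0.21506059, -0.63234187]), 'wrist_torque': array([-0.00354224,  0.00674041,  0.00946871]), 'grip_force': 0.0, 'opening': 0.08547732197587661}
```

View pics/side0.png

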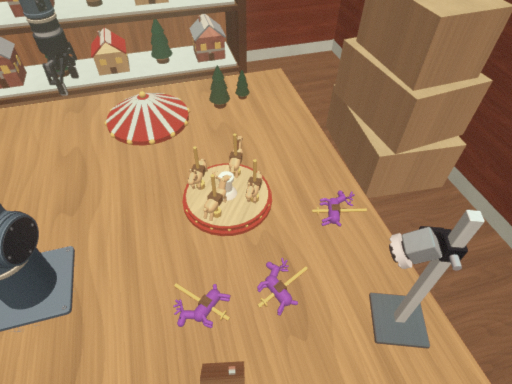

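View pics/top0.png

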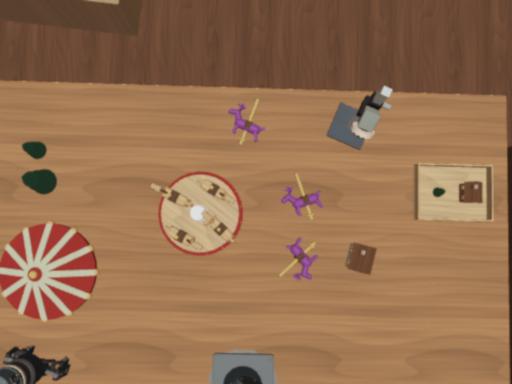

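The side view shows the carousel at (227,195), the purple look-alikes lying on the bench, the inspection camera at (425,245). In the top view, the carousel is at (200,213) and the camera head at (370,115). Zooming in on both.

Run:
```python
from h import *
s=cv2.imread("pics/side0.png");t=cv2.imread("pics/top0.png")
f=lambda im,y,x:cv2.resize(im[y:y+110,x:x+110],(400,400),interpolation=cv2.INTER_CUBIC)
g=lambda im,y,x:cv2.resize(im[y:y+55,x:x+110],(400,200),interpolation=cv2.INTER_CUBIC)
cv2.imwrite("pics/crop1.png",np.hstack([f(s,125,170),f(t,158,145)]))
cv2.imwrite("pics/crop2.png",np.hstack([f(s,200,380),f(t,75,315)]))
T=np.load("top0.npy");S=np.load("side0.npy")
for c,d,im,(y0,y1,x0,x1) in(("side",S,s,(205,275,380,475)),("top",T,t,(80,150,320,400))):
    W=cloud(c,d);m=np.zeros(d.shape,bool);m[y0:y1,x0:x1]=1
    hsv=cv2.cvtColor(im,cv2.COLOR_BGR2HSV)
    m&=(W[...,2]>.2)&(d>0)
    P=W[m];print(c,len(P),P.min(0).round(3),P.max(0).round(3))
    # ring light: brightest pixels
    w=m&(hsv[...,2]>190)&(np.linalg.norm(W[...,:2]-[.748,-.297],axis=2)<.06)
    Q=W[w];print(" white",len(Q),Q.mean(0).round(3))
    u,sv,vt=np.linalg.svd(Q-Q.mean(0));print(vt.round(3).tolist(),(sv/len(Q)**.5).round(4))
    h=m&(W[...,2]>.385);print(" column top",h.sum(),W[h].mean(0).round(3),W[h].min(0).round(3),W[h].max(0).round(3))
    k=(W[...,2]>.008)&(W[...,2]<.022)&(np.abs(W[...,0]-.8)<.15)&(np.abs(W[...,1]+.32)<.12)&(d>0)
    print(" foot",k.sum(),W[k].mean(0).round(3)); 
    rc=cv2.minAreaRect((W[k][:,:2]*1000).astype(np.float32));print(rc)
for c in("side","top"):
  for l in("reindeer","horse1","chalet"):
    for x in r.regions_of(c,l)[:5]:
        v,u=np.nonzero(x["pixels"]);print(c,l,round(x["conf"],2),len(v),u.mean().round(),v.mean().round())
```

```text
side 3241 [ 0.732 -0.367  0.201] [ 0.843 -0.273  0.402]
 white 332 [ 0.745 -0.306  0.305]
[[-0.008, -0.917, -0.4], [-0.812, -0.227, 0.538], [-0.584, 0.329, -0.742]] [0.0167 0.01   0.004 ]
 column top 184 [ 0.822 -0.328  0.395] [ 0.815 -0.339  0.385] [ 0.835 -0.315  0.402]
 foot 2214 [ 0.821 -0.336  0.015]
((829.2754516601562, -329.1447448730469), (120.25003051757812, 119.99839782714844), 67.85213470458984)
top 1089 [ 0.731 -0.365  0.278] [ 0.847 -0.269  0.405]
 white 109 [ 0.745 -0.294  0.309]
[[-0.482, -0.87, 0.101], [0.647, -0.432, -0.629], [0.59, -0.238, 0.771]] [0.0147 0.0082 0.0038]
 column top 107 [ 0.826 -0.327  0.398] [ 0.814 -0.34   0.386] [ 0.841 -0.315  0.405]
 foot 904 [ 0.821 -0.309  0.015]
((796.41748046875, -313.8765869140625), (288.6814270019531, 222.32823181152344), 0.9761679768562317)
side reindeer 0.74 951 278.0 286.0
side reindeer 0.67 551 335.0 208.0
side reindeer 0.62 1160 201.0 307.0
side reindeer 0.58 653 216.0 196.0
side horse1 0.94 419 236.0 155.0
side horse1 0.83 431 197.0 172.0
side horse1 0.75 6521 419.0 279.0
side horse1 0.56 375 254.0 183.0
side chalet 0.83 935 222.0 373.0
side chalet 0.64 663 216.0 196.0
top reindeer 0.97 555 245.0 122.0
top reindeer 0.83 522 300.0 258.0
top reindeer 0.64 555 302.0 200.0
top reindeer 0.57 398 218.0 226.0
top horse1 0.86 435 172.0 195.0
top horse1 0.76 362 182.0 236.0
top horse1 0.53 399 214.0 190.0
top chalet 0.75 779 360.0 257.0
top chalet 0.17 345 215.0 190.0
```

View pics/crop1.png

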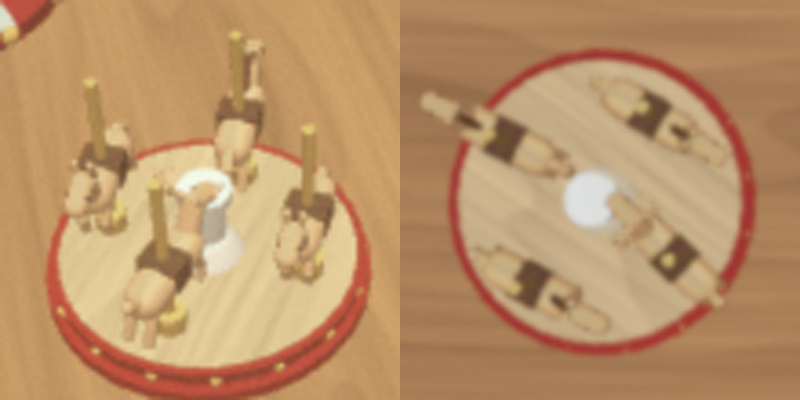

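View pics/crop2.png

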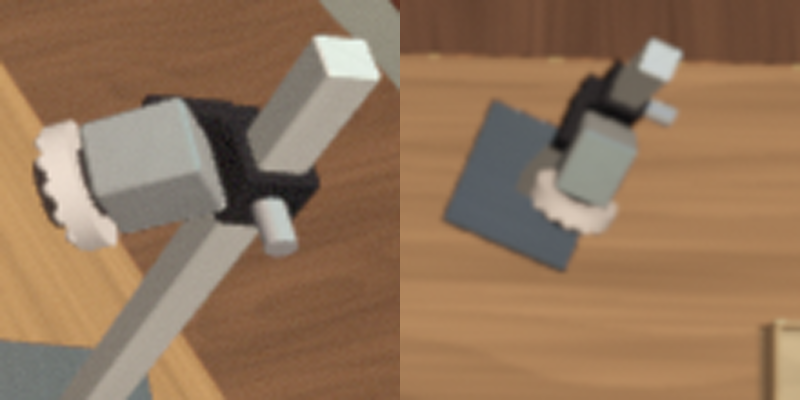

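Run:
```python
from h import *
L={"lens":(.748,-.297,.278),"reindeer_middle":(.488,.078,.094),"reindeer_pole_top":(.488,.077,.187),"reindeer":(.488,.077,.03),"camera_stand":(.735,-.294,0)}
A={k:[] for k in L}
for n in range(3):
  for c in("side","top"):
    p,d=r.snapshot(c)
    for l in L:
        for x in r.place_of(c,l):
            w=world(c,x["at"])
            if np.linalg.norm(w-L[l])<.03:A[l].append(w)
for l in A:print(l,len(A[l]),np.mean(A[l],0).round(4),np.std(A[l],0).round(4))
yaw=np.radians(-22.1);h=np.array([np.cos(yaw),np.sin(yaw),0]);lat=np.array([-np.sin(yaw),np.cos(yaw),0])
for c in("side","top"):
    d=np.median([r.snapshot(c)[1] for _ in range(3)],0) if 1 else 0
    W=cloud(c,d)
    m=(np.linalg.norm(W-[.768,-.305,.29],axis=2)<.09)&(W[...,2]>.2)&(d>0)
    a=(W[m]-L["lens"])@h; b=(W[m]-L["lens"])@lat; z=W[m][:,2]-L["lens"][2]
    print(c,m.sum(),"lateral range",np.percentile(b,[1,5,50,95,99]).round(3))
    best=[]
    for t in np.radians(np.arange(15,46,1)):
        q=-np.sin(t)*a+np.cos(t)*z; s=np.cos(t)*a+np.sin(t)*z
        H=np.histogram(q,np.arange(-.08,.1,.002))[0]; G=np.histogram(s,np.arange(-.08,.1,.002))[0]
        best.append((round(np.degrees(t)),H.max()+np.sort(H)[-2],round(-.08+.002*H.argmax(),3),G.max()+0,round(-.08+.002*G.argmax(),3)))
    print(sorted(best,key=lambda x:-x[1])[:5],sorted(best,key=lambda x:-x[3])[:4])
# reindeer heading from top region
d=r.snapshot("top")[1];W=cloud("top",d)
for x in r.regions_of("top","reindeer"):
    P=W[x["pixels"]&(d>0)]
    if np.linalg.norm(np.median(P,0)[:2]-[.488,.077])<.04:
        u,s,vt=np.linalg.svd(P[:,:2]-P[:,:2].mean(0));P2=P[P[:,2]>.08];_,_,v2=np.linalg.svd(P2[:,:2]-P2[:,:2].mean(0))
        print("heading",np.degrees(np.arctan2(vt[0,1],vt[0,0])),np.degrees(np.arctan2(v2[0,1],v2[0,0])),P.mean(0),len(P))
        q=(P[:,:2]-[.488,.077])@[.7,.7];print(q.min(),q.max())
```

```text
lens 6 [ 0.7468 -0.2956  0.2786] [0.0023 0.001  0.0009]
reindeer_middle 6 [0.4857 0.0781 0.0969] [0.003  0.0016 0.0024]
reindeer_pole_top 6 [0.4859 0.0764 0.1858] [0.0016 0.0025 0.0026]
reindeer 6 [0.4873 0.0767 0.0303] [0.0017 0.0022 0.0016]
camera_stand 3 [ 0.734  -0.2937 -0.0018] [0.0006 0.0005 0.0015]
side 2796 lateral range [-0.036 -0.027 -0.009  0.023  0.031]
[(35, np.int64(667), np.float64(0.024), np.int64(116), np.float64(0.02)), (37, np.int64(647), np.float64(0.022), np.int64(135), np.float64(0.02)), (33, np.int64(639), np.float64(0.024), np.int64(80), np.float64(0.072)), (36, np.int64(637), np.float64(0.022), np.int64(130), np.float64(0.02)), (38, np.int64(634), np.float64(0.02), np.int64(143), np.float64(0.02))] [(38, np.int64(634), np.float64(0.02), np.int64(143), np.float64(0.02)), (37, np.int64(647), np.float64(0.022), np.int64(135), np.float64(0.02)), (39, np.int64(633), np.float64(0.02), np.int64(135), np.float64(0.02)), (36, np.int64(637), np.float64(0.022), np.int64(130), np.float64(0.02))]
top 942 lateral range [-0.034 -0.024  0.006  0.03   0.033]
[(34, np.int64(278), np.float64(0.026), np.int64(58), np.float64(0.072)), (36, np.int64(275), np.float64(0.024), np.int64(70), np.float64(0.018)), (39, np.int64(272), np.float64(0.02), np.int64(78), np.float64(0.072)), (37, np.int64(265), np.float64(0.022), np.int64(69), np.float64(0.072)), (38, np.int64(265), np.float64(0.022), np.int64(74), np.float64(0.072))] [(39, np.int64(272), np.float64(0.02), np.int64(78), np.float64(0.072)), (38, np.int64(265), np.float64(0.022), np.int64(74), np.float64(0.072)), (36, np.int64(275), np.float64(0.024), np.int64(70), np.float64(0.018)), (35, np.int64(257), np.float64(0.024), np.int64(69), np.float64(0.018))]
heading -131.86907309749452 -132.19880655140582 [0.49282874 0.08325277 0.11322732] 441
-0.05457121409430133 0.07089660013955873
```

```bash
cat >> h.py <<'E'
def plan(p1,R1,N,p0=None,R0=None):
    s=r.observe(); p0=s["tool_pos"] if p0 is None else p0; R0=R.from_rotvec(s["ee_rot"]) if R0 is None else R0
    w=(R0.inv()*R1).as_rotvec()/N
    M=sum((R0*R.from_rotvec(w*k)).as_matrix() for k in range(N))
    dp=np.linalg.solve(M,np.array(p1)-p0)
    print("rows",N,"dp",dp.round(4),"|dp|",np.linalg.norm(dp).round(4),"twist",w.round(4),"|w|",np.linalg.norm(w).round(4))
def down(yawx): # tool z down, tool x at yaw
    c,s=np.cos(yawx),np.sin(yawx); return R.from_matrix(np.array([[c,s,0],[s,-c,0],[0,0,-1]]))
E
python3 - <<'E'
from h import *
lens=np.array([.747,-.2957,.2785])
h=np.array([np.cos(np.radians(-22.1)),np.sin(np.radians(-22.1)),0])
for c in("side","top"):
    W=cloud(c,np.load(c+"0.npy"));P=W[(np.linalg.norm(W-[.768,-.305,.29],axis=2)<.09)]
    t=np.radians(36);best=None
    for seed in np.arange(.016,.034,.002):
        n=np.array([-np.sin(t)*h[0],-np.sin(t)*h[1],np.cos(t)]);o=seed
        for k in range(15):
            e=(P-lens)@n-o;a=(P-lens)@np.cross(n,[-h[1],h[0],0])
            Q=P[(abs(e)<.004)&(abs((P-lens)@[-h[1],h[0],0])<.024)]
            if len(Q)<40:break
            n=np.linalg.svd(Q-Q.mean(0))[2][2];n*=np.sign(n[2]);o=(Q.mean(0)-lens)@n
        e=(Q-Q.mean(0))@n
        print(c,seed.round(3),len(Q),n.round(3),"tilt",np.degrees(np.arccos(n[2])).round(1),"yaw",np.degrees(np.arctan2(-n[1],-n[0])).round(1),e.std().round(4),o.round(4))
plan([.4865,.077,.400],down(np.radians(48)),14)
E
```

```text
side 0.016 778 [-0.528  0.193  0.827] tilt 34.2 yaw -20.1 0.0015 0.0236
side 0.018 778 [-0.528  0.193  0.827] tilt 34.2 yaw -20.1 0.0015 0.0236
side 0.02 778 [-0.528  0.193  0.827] tilt 34.2 yaw -20.1 0.0015 0.0236
side 0.022 778 [-0.528  0.193  0.827] tilt 34.2 yaw -20.1 0.0015 0.0236
side 0.024 778 [-0.528  0.193  0.827] tilt 34.2 yaw -20.1 0.0015 0.0236
side 0.026 778 [-0.528  0.193  0.827] tilt 34.2 yaw -20.1 0.0015 0.0236
side 0.028 778 [-0.526  0.192  0.829] tilt 34.0 yaw -20.0 0.0015 0.0237
side 0.03 819 [-0.492  0.157  0.856] tilt 31.1 yaw -17.7 0.0019 0.0267
side 0.032 814 [-0.487  0.133  0.863] tilt 30.3 yaw -15.3 0.002 0.0276
top 0.016 336 [-0.524  0.244  0.816] tilt 35.3 yaw -25.0 0.002 0.0236
top 0.018 336 [-0.524  0.244  0.816] tilt 35.3 yaw -25.0 0.002 0.0236
top 0.02 335 [-0.525  0.245  0.815] tilt 35.4 yaw -25.0 0.002 0.0235
top 0.022 335 [-0.525  0.245  0.815] tilt 35.4 yaw -25.0 0.002 0.0235
top 0.024 336 [-0.526  0.221  0.821] tilt 34.8 yaw -22.8 0.002 0.0241
top 0.026 347 [-0.502  0.2    0.842] tilt 32.7 yaw -21.8 0.0021 0.0262
top 0.028 346 [-0.501  0.201  0.842] tilt 32.7 yaw -21.9 0.0021 0.0262
top 0.03 347 [-0.495  0.205  0.845] tilt 32.4 yaw -22.5 0.0021 0.0266
top 0.032 341 [-0.494  0.196  0.847] tilt 32.1 yaw -21.6 0.0021 0.0269
rows 14 dp [-0.0436  0.0146  0.0003] |dp| 0.046 twist [0.     0.     0.1436] |w| 0.1436
```

```bash
python3 -m jog '[{"dp":[-0.0436,0.0146,0],"twist":[0,0,0.1436],"fingers":-1},{"dp":[-0.0436,0.0146,0],"twist":[0,0,0.1436],"fingers":-1},{"dp":[-0.0436,0.0146,0],"twist":[0,0,0.1436],"fingers":-1},{"dp":[-0.0436,0.0146,0],"twist":[0,0,0.1436],"fingers":-1},{"dp":[-0.0436,0.0146,0],"twist":[0,0,0.1436],"fingers":-1},{"dp":[-0.0436,0.0146,0],"twist":[0,0,0.1436],"fingers":-1},{"dp":[-0.0436,0.0146,0],"twist":[0,0,0.1436],"fingers":-1}]'
python3 -m jog '[{"dp":[-0.0436,0.0146,0],"twist":[0,0,0.1436],"fingers":-0.5},{"dp":[-0.0436,0.0146,0],"twist":[0,0,0.1436],"fingers":-0.5},{"dp":[-0.0436,0.0146,0],"twist":[0,0,0.1436],"fingers":-0.5},{"dp":[-0.0436,0.0146,0],"twist":[0,0,0.1436],"fingers":-0.5},{"dp":[-0.0436,0.0146,0],"twist":[0,0,0.1436],"fingers":-0.5},{"dp":[-0.0436,0.0146,0],"twist":[0,0,0.1436],"fingers":-0.5},{"dp":[-0.0436,0.0146,0],"twist":[0,0,0.1436],"fingers":-0.5},{"dp":[0,0,0],"twist":[0,0,0],"fingers":-0.5}]'
python3 - <<'E'
from h import *
s=r.observe();print(s["joint_positions"].round(3),s["tool_pos"],s["opening"])
R0=R.from_rotvec(s["ee_rot"]);print(R0.as_matrix().round(3))
plan([.4865,.077,.400],down(np.radians(48)),1)
plan([.4865,.077,.314],down(np.radians(48)),4)
p,d=r.snapshot("side");cv2.imwrite("pics/side1.png",cv2.resize(p[100:300,130:330,::-1],(600,600),interpolation=cv2.INTER_CUBIC))
for l in("reindeer_pole_top","reindeer_middle","reindeer"):
    print(l,[(round(x["conf"],2),world("side",x["at"]).round(3)) for x in r.place_of("side",l) if world("side",x["at"])[1]>.03])
E
```

```text
clock: 4.1
tool_pos: [0.438, 0.3809, 0.4042]
ee_rot: [-1.907, -2.496, -0.0]
contact_force: [0.2, -0.8, 0.8]
opening: 0.0853
grip_force: 0.0
clock: 4.9
tool_pos: [0.4858, 0.0731, 0.4049]
ee_rot: [2.874, 1.264, -0.002]
contact_force: [0.3, 0.3, -0.8]
opening: 0.0641
grip_force: 0.0
[ 1.300e-02 -3.900e-02  1.200e-02  1.623e+00 -2.000e-03  2.326e+00] [0.48581132 0.07306496 0.40488723] 0.06414897207599426
[[ 0.676  0.737 -0.001]
 [ 0.737 -0.676 -0.002]
 [-0.002  0.001 -1.   ]]
rows 1 dp [ 0.0034 -0.0022  0.0049] |dp| 0.0063 twist [ 0.001   0.0021 -0.009 ] |w| 0.0092
rows 4 dp [ 0.0009 -0.0005  0.0227] |dp| 0.0227 twist [ 0.0002  0.0005 -0.0022] |w| 0.0023
reindeer_pole_top [(0.79, array([0.488, 0.079, 0.187])), (0.27, array([0.609, 0.101, 0.035]))]
reindeer_middle [(0.73, array([0.49 , 0.082, 0.099]))]
reindeer [(0.73, array([0.488, 0.08 , 0.031]))]
```

View pics/side1.png

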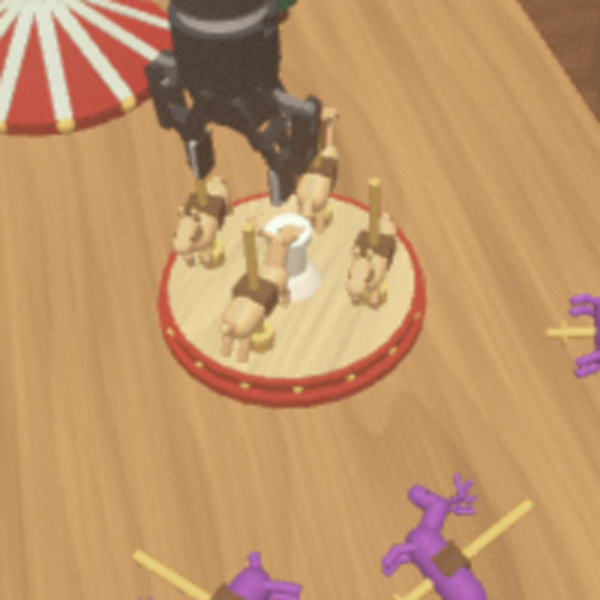

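The side view shows the gripper spread above the reindeer's pole (pole top at about (250,228) in the crop), clear of the horses. Aligning, descending, closing.

```bash
python3 -m jog '[{"dp":[0.0037,-0.0022,0.005],"twist":[0.001,0.002,-0.009],"fingers":-0.5},{"dp":[0,0,0],"twist":[0,0,0],"fingers":-0.5},{"dp":[0,0,0.022],"twist":[0,0,0],"fingers":-0.5},{"dp":[0,0,0.022],"twist":[0,0,0],"fingers":-0.5},{"dp":[0,0,0.022],"twist":[0,0,0],"fingers":-0.5},{"dp":[0,0,0.02],"twist":[0,0,0],"fingers":-0.5},{"dp":[0,0,0],"twist":[0,0,0],"fingers":-0.5},{"dp":[0,0,0],"twist":[0,0,0],"fingers":-0.5}]'
python3 -m jog '[{"dp":[0,0,0],"twist":[0,0,0],"fingers":0},{"dp":[0,0,0],"twist":[0,0,0],"fingers":0.3},{"dp":[0,0,0],"twist":[0,0,0],"fingers":0.5},{"dp":[0,0,0],"twist":[0,0,0],"fingers":0.6},{"dp":[0,0,0],"twist":[0,0,0],"fingers":0.7}]'
python3 - <<'E'
from h import *
s=r.observe();print(s["tool_pos"],s["opening"],s["contact_force"],R.from_rotvec(s["ee_rot"]).as_matrix().round(3))
E
```

```text
clock: 5.9
tool_pos: [0.4874, 0.0823, 0.3135]
ee_rot: [-2.862, -1.291, -0.001]
contact_force: [0.2, 0.7, 0.7]
opening: 0.0638
grip_force: 0.0
clock: 6.4
tool_pos: [0.4877, 0.0816, 0.3141]
ee_rot: [-2.863, -1.289, -0.003]
contact_force: [1.2, 0.2, 0.8]
opening: 0.0128
grip_force: 0.1
[0.48771494 0.08160418 0.31410291] 0.012803323682981744 [1.1782229  0.2462317  0.82593269] [[ 0.663  0.749  0.001]
 [ 0.749 -0.663  0.002]
 [ 0.002 -0.    -1.   ]]
```

```bash
python3 -m jog '[{"dp":[-0.0035,0.0015,0],"twist":[0,0,0],"fingers":0.7},{"dp":[0,0,0],"twist":[0,0,0],"fingers":0.7},{"dp":[0,0,0],"twist":[0,0,0],"fingers":0.8},{"dp":[0,0,0],"twist":[0,0,0],"fingers":1},{"dp":[0,0,0],"twist":[0,0,0],"fingers":1},{"dp":[0,0,0],"twist":[0,0,0],"fingers":1},{"dp":[0,0,0],"twist":[0,0,0],"fingers":1},{"dp":[0,0,0],"twist":[0,0,0],"fingers":1}]'
python3 - <<'E'
from h import *
s=r.observe();print(s["tool_pos"],s["opening"],s["grip_force"],s["contact_force"],R.from_rotvec(s["ee_rot"]).as_matrix().round(3))
p,d=r.snapshot("side")
for l in("reindeer_pole_top","reindeer_middle","reindeer"):
    print(l,[(round(x["conf"],2),world("side",x["at"]).round(3)) for x in r.place_of("side",l) if world("side",x["at"])[1]>.03])
E
```

```text
clock: 7.2
tool_pos: [0.4864, 0.078, 0.3138]
ee_rot: [-2.863, -1.29, -0.002]
contact_force: [-0.4, -0.2, 0.2]
opening: 0.0084
grip_force: 58.4
[0.48643312 0.07797829 0.31381412] 0.008425757092374368 58.36926519870758 [-0.44246983 -0.23338296  0.17019293] [[ 0.663  0.749  0.001]
 [ 0.749 -0.663  0.002]
 [ 0.002 -0.001 -1.   ]]
reindeer_pole_top [(0.85, array([0.487, 0.082, 0.184]))]
reindeer_middle [(0.91, array([0.489, 0.078, 0.098])), (0.2, array([0.465, 0.194, 0.03 ]))]
reindeer [(0.65, array([0.49 , 0.079, 0.032]))]
```

```bash
python3 -m jog '[{"dp":[0,0,-0.01],"twist":[0,0,0],"fingers":1},{"dp":[0,0,-0.02],"twist":[0,0,0],"fingers":1},{"dp":[0,0,-0.035],"twist":[0,0,0],"fingers":1},{"dp":[0,0,-0.035],"twist":[0,0,0],"fingers":1},{"dp":[0,0,-0.035],"twist":[0,0,0],"fingers":1},{"dp":[0,0,-0.035],"twist":[0,0,0],"fingers":1},{"dp":[0,0,0],"twist":[0,0,0],"fingers":1}]'
python3 - <<'E'
from h import *
s=r.observe();R0=R.from_rotvec(s["ee_rot"]);print(s["tool_pos"],s["grip_force"],s["contact_force"],s["wrist_torque"])
p,d=r.snapshot("side")
cv2.imwrite("pics/lift.png",cv2.resize(p[60:260,130:330,::-1],(600,600),interpolation=cv2.INTER_CUBIC))
for c in("side","top"):
  r.snapshot(c)
  for l in("reindeer_pole_top","reindeer_middle","reindeer","lens"):
    print(c,l,[(round(x["conf"],2),world(c,x["at"]).round(3),R0.inv().apply(world(c,x["at"])-s["tool_pos"]).round(3)) for x in r.place_of(c,l) if world(c,x["at"])[2]>.12])
lens=np.array([.747,-.2957,.2785])
# tilt: all box faces, joint fit by orientation search with yaw fixed & free
Ps=[]
for c in("side","top"):
    W=cloud(c,np.median([r.snapshot(c)[1] for _ in range(4)],0))
    gx=np.zeros(W.shape[:2],bool)
    # local plane normals 5x5
    for v in range(80,290):
        for u in range(315,480):
            if np.linalg.norm(W[v,u]-[.775,-.306,.297])<.06:
                Q=W[v-3:v+4,u-3:u+4].reshape(-1,3);Q=Q-Q.mean(0);_,S,V=np.linalg.svd(Q,full_matrices=False)
                if S[2]/7<.0016:
                    n=V[2]*np.sign(V[2]@[0,0,1]);Ps.append((c=="side",*W[v,u],*n))
A=np.array(Ps);np.save("normals.npy",A)
for c in(1,0):
    B=A[A[:,0]==c];k=(B[:,6]>.7)&(B[:,6]<.93)&(B[:,4]<-.3)
    n=np.median(B[k][:,4:7],0);n/=np.linalg.norm(n);print("side" if c else "top",len(B),k.sum(),n.round(3),np.degrees(np.arccos(n[2])).round(1),np.degrees(np.arctan2(-n[1],-n[0])).round(1))
    Q=B[k][:,1:4];o=np.median((Q-lens)@n);Q=Q[abs((Q-lens)@n-o)<.004];_,_,V=np.linalg.svd(Q-Q.mean(0));n=V[2]*np.sign(V[2][2]);print("  plane",len(Q),n.round(3),np.degrees(np.arccos(n[2])).round(1),np.degrees(np.arctan2(-n[1],-n[0])).round(1))
E
```

```text
clock: 8.1
tool_pos: [0.4863, 0.078, 0.4899]
ee_rot: [2.863, 1.29, 0.017]
contact_force: [0.0, -0.0, -1.0]
opening: 0.0083
grip_force: 58.7
[0.48625473 0.07797272 0.48992432] 58.68799924850464 [ 0.02397168 -0.00250953 -0.95289305] [ 0.01101134 -0.0169042  -0.03605469]
side reindeer_pole_top [(0.92, array([0.489, 0.079, 0.357]), array([0.001, 0.001, 0.133]))]
side reindeer_middle [(0.84, array([0.491, 0.081, 0.271]), array([0.003, 0.   , 0.219]))]
side reindeer [(0.92, array([0.489, 0.079, 0.204]), array([-0.001, -0.   ,  0.286]))]
side lens [(0.73, array([ 0.745, -0.296,  0.276]), array([-0.111,  0.44 ,  0.215])), (0.2, array([0.489, 0.08 , 0.207]), array([ 0.001, -0.001,  0.282]))]
top reindeer_pole_top [(0.46, array([0.485, 0.077, 0.358]), array([-0.003, -0.001,  0.132]))]
top reindeer_middle [(0.61, array([0.481, 0.079, 0.26 ]), array([-0.005, -0.006,  0.23 ]))]
top reindeer [(0.65, array([0.483, 0.075, 0.353]), array([-0.005, -0.001,  0.137])), (0.61, array([0.484, 0.076, 0.197]), array([-0.006, -0.002,  0.293]))]
top lens [(0.62, array([ 0.745, -0.296,  0.281]), array([-0.11,  0.44,  0.21]))]
side 1051 396 [-0.566  0.231  0.792] 37.7 -22.2
  plane 364 [-0.56   0.23   0.796] 37.2 -22.4
top 120 100 [-0.566  0.227  0.793] 37.5 -21.8
  plane 100 [-0.573  0.226  0.787] 38.1 -21.5
```

View pics/lift.png

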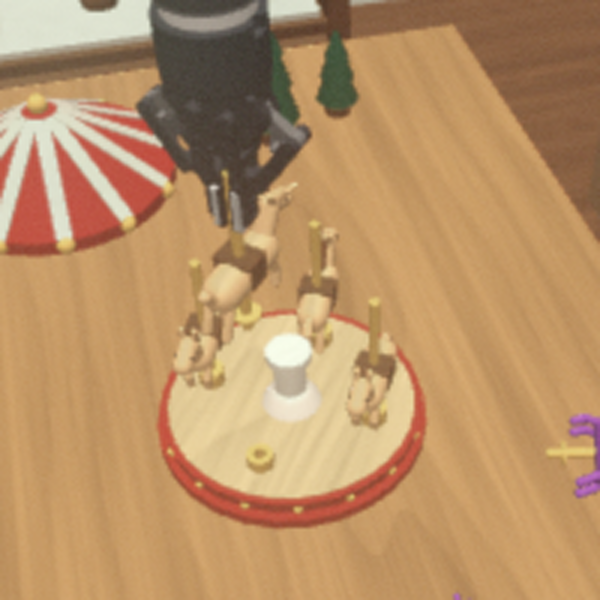

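The picture shows the reindeer lifted clear, pole in line with the gripper, its socket at (260,458) empty and the three horses standing. Next: plan the approach through a stand-off.

```bash
cat >> h.py <<'E'
lens=np.array([.7465,-.2957,.2785]); t=np.radians(37.3); yw=np.radians(-22.1)
hh=np.array([np.cos(yw),np.sin(yw),0]);xl=np.cos(t)*hh+[0,0,np.sin(t)];zl=-np.sin(t)*hh+[0,0,np.cos(t)];yl=np.cross(zl,xl)
RF=R.from_matrix(np.c_[yl,xl,-zl]); goal=lens-.15*xl
E
python3 - <<'E'
from h import *
m=np.array([0,0,.220])
pf=goal-RF.apply(m); ps=pf-.06*xl+.02*zl
print("goal",goal.round(4),"tcp",pf.round(4),"standoff",ps.round(4))
for N in(7,8): plan(ps,RF,N)
plan(pf,RF,3,ps,RF)
E
```

```text
goal [ 0.6359 -0.2508  0.1876] tcp [ 0.5124 -0.2007  0.3626] standoff [ 0.457  -0.1781  0.3422]
rows 7 dp [-0.0338  0.0107  0.0238] |dp| 0.0427 twist [-0.0922  0.0154 -0.0468] |w| 0.1045
rows 8 dp [-0.0296  0.0092  0.0208] |dp| 0.0374 twist [-0.0806  0.0135 -0.0409] |w| 0.0914
rows 3 dp [-0.      0.02    0.0067] |dp| 0.0211 twist [0. 0. 0.] |w| 0.0
```

```bash
python3 -m jog '[{"dp":[-0.0296,0.0092,0.0208],"twist":[-0.0806,0.0135,-0.0409],"fingers":1},{"dp":[-0.0296,0.0092,0.0208],"twist":[-0.0806,0.0135,-0.0409],"fingers":1},{"dp":[-0.0296,0.0092,0.0208],"twist":[-0.0806,0.0135,-0.0409],"fingers":1},{"dp":[-0.0296,0.0092,0.0208],"twist":[-0.0806,0.0135,-0.0409],"fingers":1},{"dp":[-0.0296,0.0092,0.0208],"twist":[-0.0806,0.0135,-0.0409],"fingers":1},{"dp":[-0.0296,0.0092,0.0208],"twist":[-0.0806,0.0135,-0.0409],"fingers":1},{"dp":[-0.0296,0.0092,0.0208],"twist":[-0.0806,0.0135,-0.0409],"fingers":1},{"dp":[-0.0296,0.0092,0.0208],"twist":[-0.0806,0.0135,-0.0409],"fingers":1}]'
python3 -m jog '[{"dp":[0,0,0],"twist":[0,0,0],"fingers":1},{"dp":[0,0,0],"twist":[0,0,0],"fingers":1}]'
cat > m.py <<'E'
from h import *
import sys
s=r.observe();R0=R.from_rotvec(s["ee_rot"]);tp=s["tool_pos"];print(s["clock"],s["joint_positions"].round(3),tp.round(4),s["opening"],s["grip_force"])
A={}
for n in range(3):
 for c in("side","top"):
  p,d=r.snapshot(c)
  if n==0: cv2.imwrite(f"pics/{c}_{sys.argv[1]}.png",p[...,::-1])
  for l in("reindeer_pole_top","reindeer_middle","reindeer","lens"):
    for x in r.place_of(c,l):
      w=world(c,x["at"])
      e={"reindeer":.282,"reindeer_middle":.22,"reindeer_pole_top":.127}.get(l,0)
      if np.linalg.norm(w-(tp+R0.apply([0,0,e]) if e else lens))<.04: A.setdefault((l,c),[]).append(R0.inv().apply(w-tp) if e else w)
for k in A:print(k,len(A[k]),np.mean(A[k],0).round(4))
W=cloud("top",np.load("top0.npy"))
for c in("side","top"):
    p,d=r.snapshot(c);W=cloud(c,d)
    for x in r.regions_of(c,"reindeer"):
        Q=R0.inv().apply(W[x["pixels"]&(d>0)]-tp)
        if np.linalg.norm(np.median(Q,0)-[0,0,.22])<.06:
            B=Q[(Q[:,2]>.195)&(Q[:,2]<.245)&(abs(Q[:,1])<.03)&(abs(Q[:,0])<.09)]; C=Q[(abs(Q[:,0])<.012)&(abs(Q[:,1])<.015)&(Q[:,2]>.15)&(Q[:,2]<.195)]
            S=np.linalg.svd(B[:,:2]-B[:,:2].mean(0),full_matrices=False)[2][0]
            print(c,"body",len(B),"angle",np.degrees(np.arctan(S[1]/S[0])).round(1),"ext",np.percentile(Q,[2,98],axis=0).round(3).tolist(),"pole",len(C),C.mean(0).round(4) if len(C) else "", np.polyfit(C[:,2],C[:,0],1).round(3) if len(C)>5 else "")
m=np.array([0,0,.220]);plan(goal-RF.apply(m),RF,1);plan(goal-RF.apply(m),RF,4)
E
python3 m.py so
```

```text
clock: 9.85
tool_pos: [0.456, -0.179, 0.3414]
ee_rot: [2.12, 1.431, 0.483]
contact_force: [0.8, 0.1, -2.2]
opening: 0.0081
grip_force: 58.8
clock: 10.05
tool_pos: [0.4559, -0.1785, 0.341]
ee_rot: [2.128, 1.429, 0.48]
contact_force: [-0.6, 0.3, -2.2]
opening: 0.0081
grip_force: 58.9
10.05 [-0.537 -0.464 -0.56   0.833  0.09   1.452] [ 0.4559 -0.1785  0.341 ] 0.008092619421233242 58.91903758049011
('reindeer_middle', 'side') 3 [0.0045 0.0059 0.2171]
('reindeer', 'side') 3 [0.002  0.0022 0.2799]
('lens', 'side') 3 [ 0.7476 -0.297   0.277 ]
('reindeer_pole_top', 'top') 3 [-0.001   0.0025  0.1239]
('reindeer_middle', 'top') 3 [-0.0011  0.0013  0.2189]
('reindeer', 'top') 2 [-0.0034  0.0011  0.2829]
('lens', 'top') 3 [ 0.7481 -0.2959  0.2784]
side body 732 angle 4.4 ext [[-0.046, -0.079, 0.164], [0.116, 0.023, 0.371]] pole 26 [-0.0024  0.0061  0.1874] [ 0.052 -0.012]
top body 304 angle 2.4 ext [[-0.04, -0.066, 0.162], [0.065, 0.024, 0.373]] pole 7 [0.0015 0.0067 0.1897] [-0.278  0.054]
rows 1 dp [0.     0.0599 0.0203] |dp| 0.0633 twist [-0.0005  0.0001 -0.0001] |w| 0.0005
rows 4 dp [0.     0.015  0.0051] |dp| 0.0158 twist [-0.0001  0.     -0.    ] |w| 0.0001
```

```bash
python3 -m jog '[{"dp":[0,0.0145,0.0052],"twist":[0,0,0],"fingers":1},{"dp":[0,0.0145,0.0052],"twist":[0,0,0],"fingers":1},{"dp":[0,0.0145,0.0052],"twist":[0,0,0],"fingers":1},{"dp":[0,0.0145,0.0052],"twist":[0,0,0],"fingers":1},{"dp":[0,0,0],"twist":[0,0,0],"fingers":1},{"dp":[0,0,0],"twist":[0,0,0],"fingers":1},{"dp":[0,0,0],"twist":[0,0,0],"fingers":1}]'
sed -i 's/^lens=np.array.*;  *t=/lens=np.array([.747,-.296,.2783]); t=/; ' h.py; sed -i 's/\[0,0,.220\]/[0,.002,.219]/' m.py
python3 m.py fin
python3 - <<'E'
import cv2,numpy as np
a=cv2.imread("pics/side_fin.png")[180:330,330:480];b=cv2.imread("pics/top_fin.png")[70:190,300:420]
cv2.imwrite("pics/fin.png",np.hstack([cv2.resize(x,(400,400),interpolation=cv2.INTER_CUBIC) for x in(a,b)]))
E
```

```text
clock: 12.45
tool_pos: [0.5107, -0.1999, 0.3603]
ee_rot: [2.125, 1.43, 0.481]
contact_force: [0.4, -0.0, -2.1]
opening: 0.0084
grip_force: 59.0
12.45 [-0.516 -0.299 -0.405  0.82   0.079  1.467] [ 0.5107 -0.1999  0.3603] 0.008417161630038106 58.979957699775696
('reindeer_middle', 'side') 3 [0.0031 0.0057 0.216 ]
('reindeer', 'side') 3 [0.0004 0.0012 0.2816]
('lens', 'side') 3 [ 0.7463 -0.2947  0.277 ]
('reindeer_pole_top', 'top') 3 [-0.0022  0.0015  0.1255]
('reindeer_middle', 'top') 3 [ 1.000e-04 -0.000e+00  2.188e-01]
('reindeer', 'top') 2 [-0.0025  0.0027  0.2842]
('lens', 'top') 2 [ 0.7466 -0.2955  0.2806]
side body 737 angle 4.5 ext [[-0.049, -0.068, 0.167], [0.09, 0.022, 0.4]] pole 27 [-0.0036  0.0054  0.1874] [ 0.278 -0.056]
top body 298 angle 1.9 ext [[-0.045, -0.116, 0.162], [0.065, 0.022, 0.378]] pole 7 [0.0031 0.0071 0.1846] [-0.295  0.058]
rows 1 dp [-0.0001  0.0003  0.001 ] |dp| 0.001 twist [-0.0005  0.0001 -0.0001] |w| 0.0005
rows 4 dp [-0.      0.0001  0.0002] |dp| 0.0003 twist [-0.0001  0.     -0.    ] |w| 0.0001
```

View pics/fin.png

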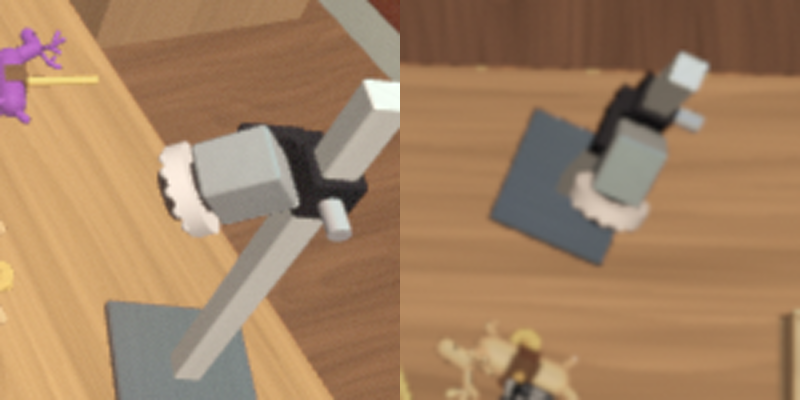

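That crop mostly shows the camera head (ring at about (190,190) left, (610,200) right); the reindeer sits at the edge. Wider crop.

Run:
```python
from h import *
a=cv2.imread("pics/side_fin.png")[160:360,265:465];b=cv2.imread("pics/top_fin.png")[80:230,280:430]
cv2.imwrite("pics/fin2.png",np.hstack([cv2.resize(x,(400,400),interpolation=cv2.INTER_CUBIC) for x in(a,b)]))
# predicted pixels of model points with heading offset 0
s=r.observe();R0=R.from_rotvec(s["ee_rot"]);tp=s["tool_pos"]
for c,(y,x,k) in(("side",(160,265,2)),("top",(80,280,400/150))):
    i=r.camera_info(c);T=np.linalg.inv(i["pose"])
    for n,q in(("mid",(0,0,.219)),("foot",(0,0,.281)),("top",(0,0,.126)),("nose",(.075,0,.19)),("tail",(-.055,0,.21)),("antler+",(.04,.027,.157)),("antler-",(.04,-.027,.157))):
        w=T[:3,:3]@(tp+R0.apply(q))+T[:3,3];u=i["fx"]*w[0]/w[2]+i["cx"];v=i["fy"]*w[1]/w[2]+i["cy"]
        print(c,n,round((u-x)*k)+(400 if c=="top" else 0),round((v-y)*k))
```

```text
side mid 105 225
side foot 134 252
side top 55 180
side nose 90 149
side tail 101 273
side antler+ 97 154
side antler- 50 168
top mid 548 265
top foot 552 238
top top 540 309
top nose 479 249
top tail 595 289
top antler+ 517 257
top antler- 496 298
```

View pics/fin2.png

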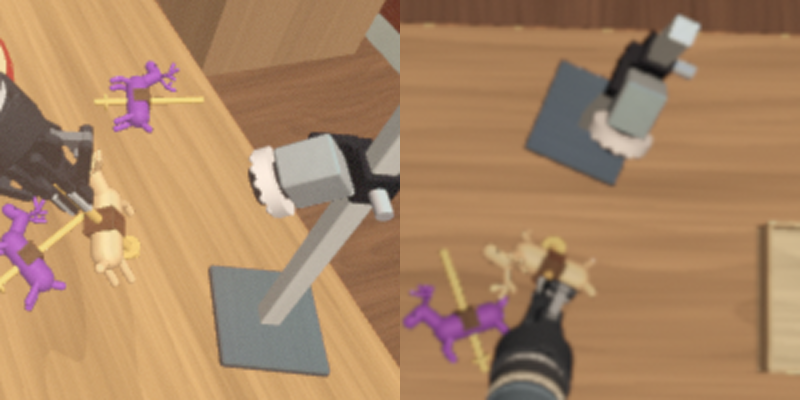

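The picture shows the reindeer held in front of the lens: saddle at (108,222) in the side half against a predicted (105,225). In the top half the tail is at (590,290) and the nose near (487,247), both close to prediction. The horses, chalet and stand were not touched. Handing in.

Run:
```python
from h import *
s=r.observe();print(s["clock"],s["tool_pos"],abs(s["qvel"]).max(),s["grip_force"],s["contact_force"])
print(r.close_job())
```

```text
14.15 [ 0.5112851  -0.20022599  0.36103466] 0.0020734244976513333 58.97970378398895 [-0.00896522  0.25968955 -1.09568772]
the job is handed in; nothing more can be done
None
```

I lifted the reindeer out of the carousel and handed the job in at 14 s, with the gripper holding it steady, broadside, upright and square to the lens. By my measurements the body's middle is 15 cm in front of the lens to within a few millimetres. The hand-in call returned no verdict.

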